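Seat a sample tray on the lower tray by feel and bolt it

TASK

Pick up the white vial tray by its bridge handle and lower it gently onto the grey tray in the stand, feeling for the place where its four corner lugs drop into the sockets, until it sits fully home and level; never press it onto the stand or lower tray with more than 30 N. Then slide the stand's bolt fully over the tray's lip to lock it, let go, and leave the beaker, bottle and tube rack where they stand.

Things in the scene. Friction and masses are not known exactly. Their poses are not given: they have to be found in the camera images.
- tray: White open tray, 120 (x) x 170 (y) mm, eight amber vials fixed in it. Origin: centre of the floor's underside, z up. Floor 5 mm thick, walls to z = 30, vial caps to z = 35 mm. Four corner lugs hang 12 mm below the floor; on the bench it stands on them (origin 12 mm up). Each long side has a lip (point tray_lip). Same after a half turn. 0.35 to 0.65 kg.
- tray_lug (a point): Foot centre of the tray's lug at tray x = 41, y = 66, z = -12 mm; the four lugs are at x = +-41, y = +-66 mm. Each is round, 14 mm in diameter, its last 3 mm tapering to 12.5 mm. Axes are the tray's.
- tray_lip (a point): Middle of the top of the tray's +x lip, at tray x = 75, y = 0, z = 6 mm. The lip is 60 mm wide (y), 6 mm thick, from x = 60 out to 90 mm; a like one is on the -x side. Axes are the tray's.
- tray_grip (a point): Point to grip on the tray's bridge handle, 68 mm above the tray's origin on its z axis. The handle is an upright plate 12 mm thick (x), 70 mm long (y), its top at z = 80 mm; grip it across its thickness. Axes are the tray's.
- stand: Fixed stand that carries the grey lower tray and the bolt. Plate 150 (x) x 190 (y) x 12 mm; grey bolt block at x 104 to 170, y +-25 mm. Origin: centre of the plate's underside on the bench, z up. The lower tray is clamped with the stand's yaw but off centre by up to 9 mm either way along stand x and also along stand y: not measured, to be felt or seen. It is firm sideways; downward it is sprung (see stand_top).
- stand_top (a point): Point fixed to the stand 52 mm above its origin: height of the level tops of the lower tray's corner blocks (not its centre in x, y). Lugs on the tops put the tray's origin 12 mm above this; fully home 0 (floor on the tops), 0 to 1.5 mm lower by its weight. The lower tray sinks only under over 4 N, then 2 N per mm, level, to a hard stop after 7 mm (18 N).
- stand_socket (a point): Point fixed to the stand at x = 41, y = 66, z = 52 mm: where the mouth of one socket would be were the lower tray centred. Sockets are at x = +-41, y = +-66 mm from the lower tray's centre, 17 mm square, 16 mm deep (1.5 mm clear round a lug), in blocks 38 x 38 mm, so over 9 mm of level top lies round each, on which lugs can slide.
- bolt (a joint): Slide bolt, in m: 0 drawn back, 0.039 fully locked; slides to stand -x. Starts at 0 to 0.005. Friction 2 N, no spring, stays as left. Steel bar 24 mm wide (y), underside 60.5 and top 70 mm above the stand's origin; its nose is at stand x = 110 mm at 0, 71 mm when locked, then over the lip of a tray that is home (lip top at 58 mm). A tray not home blocks it.
- bolt_knob (a point): Grip point on the axis of the bolt's upright round steel knob, 14 mm in diameter, 96 mm above the stand's origin (knob from z = 70 to 112 mm). Moves with the bolt: stand x = 144 mm when drawn back, 105 mm when locked, y = 0. Axes are the stand's. Free on all sides: pinch it along the stand's y or push it.
- beaker: Bystander: open glass beaker, 64 mm across, 85 mm tall. Origin: centre of its underside.
- bottle: Bystander: clear plastic bottle, 60 mm across, 130 mm tall. Origin: centre of its underside.
- rack: Bystander: dark steel test-tube rack 60 x 140 mm, with tubes up to 91 mm. Origin: centre of its underside.
Things that resemble listed ones, but are neither listed nor needed, are in the scene too. What is shaped like the tray but purple or turquoise is not meant.

How it is judged:
On the way, in this order (a step that is already met when the one before it is completed fails the run):
1. the tray is lifted clear of the bench and not tipped (height (world z) of tray above 0.075 m and angle between tray's own z axis and vertical below 0.25 rad and contact force between tray and the fingers above 0.5 N), for 0.1 s.
2. the tray is fully home in the sockets, level, while the bolt is still drawn back (z of tray in the frame of stand between 0.049 and 0.0545 m and x of tray in the frame of stand between -0.0125 and 0.0125 m and y of tray in the frame of stand between -0.0125 and 0.0125 m and angle between tray's own z axis and vertical below 0.035 rad and angle between the y axis of tray and the y axis of stand, either way round below 0.06 rad and value of joint bolt below 0.012 m), for 0.2 s.
At the end, for the whole second after the job is handed in: The tray is home on the lower tray: its origin 49 to 54.5 mm above the stand's origin, within 12.5 mm of it along the stand's x and y, tilted less than 0.035 rad, its long axis within 0.06 rad of the stand's; the bolt is past 34 mm of its 39 mm; tray and bolt are at rest (z of tray in the frame of stand between 0.049 and 0.0545 m and x of tray in the frame of stand between -0.0125 and 0.0125 m and y of tray in the frame of stand between -0.0125 and 0.0125 m and angle between tray's own z axis and vertical below 0.035 rad and angle between the y axis of tray and the y axis of stand, either way round below 0.06 rad and value of joint bolt above 0.034 m and linear speed of tray below 0.01 m/s and velocity of joint bolt below 0.01 m/s); the robot touches nothing.
It fails at once if the tray is pressed onto the stand, lower tray or bolt with more than 30 N (contact force between tray and stand above 30 N).
It fails at once if the tray is tipped by more than 0.5 rad (angle between tray's own z axis and vertical above 0.5 rad).
It fails at once if the beaker, the bottle or the rack is moved by more than 20 mm (distance of any of beaker, bottle, rack from where it was at the start of the episode above 0.02 m).
It also fails if it takes over 72 s, if anything falls off the work surface, if the arm or the gripper's body presses on something with over 40 N, if the wrist force passes 120 N, or if a joint passes its speed limit or range.

ROBOT

A 6-joint arm with a two-finger parallel gripper is mounted at the origin on the work surface. World frame = base frame: x ahead of the robot, y to its left, z up, the work surface at z = 0. Lengths are in m, angles in rad, forces in N, time in s.
With the tool pointing down it reaches from about 0.425 to 0.95 m from the base axis. Payload 3.5 kg.
Tool frame: the origin (TCP) lies midway between the tips of the shut fingers; the grasp point (between the pads) lies 19 mm behind it; x points along the fingers, y is the direction in which the jaws open and shut, and the axes are right-handed (so a half turn about x gives the same grasp; the last joint's range is limited). The gripper opens to 85 mm and grips with 20 to 120 N. Pads are 22 mm wide; open, the fingers measure 114 mm over their backs; the gripper's body (76 mm by 85 mm) begins 54 mm behind the grasp point. The pads swing forward as they close: fully open they stand 13 mm farther back than shut.
Start: joints at [1.042, 0.286, 1.577, -0, 1.279, -0.15], TCP at [0.25, 0.627, 0.231] pointing down, gripper open.
Joint ranges: [-2.77, 2.77], [-0.9, 2.22], [0.21, 2.48], [-1.53, 4.67], [0.24, 2.81], [-2.84, 2.84]. Speed limits (rad/s): [2.79, 2.79, 3.14, 3.14, 3.14, 3.14].

INTERFACE

Orientations are given as a unit quaternion [x, y, z, w].
In Python, from plant import sensors, optics, ctrl gives the robot as it stands.
- The arm moves only by the tool arm_command, never from a script. Its argument "increments" is a list that holds one entry, the list of rows, each a list of 4 numbers: the shift along the tool's x, y, z in cm, then the turn about the tool's x in rad. A call has 1 to 20 rows; each row shifts and turns the commanded pose from where the row before left it, along the tool's axes as they then stand; what a row does not reach is not made up. A row lasts 1/8 s, in which the tool goes at most 62.5 mm and 10.7 degrees, less where a joint would pass 70% of its speed; a pose out of reach is approached as far as the arm can. A call with a gripper value outside its range is refused whole. "grip" is the finger opening in cm, from 0 to 8.54, set as the call begins (left out, the last holds). The fingers move at their own pace and stop on an object; "grip_force" is the grip in N (left out, the last holds). Time passes only in rows, so rows that do not move let the fingers close. It gives the time, the measured TCP pose, the force and the opening at its end, in the units of the state.
- sensors.get_state(): the state, without advancing time (a new reading comes with each control period).
- optics.read_camera(name): name is "scene" or "side" or "wrist"; returns the picture (384x512x3 uint8, blue, green, red); there is no depth.
- optics.camera_model(name): a dict with "camera_matrix" (3x3 intrinsics, pixels), "world_from_camera" (4x4, takes a point from camera to world coordinates); the wrist camera has in their place "mount" (4x4, takes a point from camera to tool coordinates, whose origin is the TCP and whose axes are the tool frame's). Camera axes: x right, y up, looking along -z (the intrinsics and any distortion apply to the point x, -y, -z); pixel columns grow to the right and rows downward; lengths in m; the calibration is good to about 2 mm. A picture is of the moment at which its call begins: read the wrist's pose just before it. camera_model takes no time and is no camera call.
- ctrl.sign_off(): hands the job in, once; it reports no verdict.
Trained networks look in the newest picture that a camera, given by its name, has taken for a name from the list of things; names that differ only in an ending like _2 or _b are one class to them, and where a whole thing is asked for, a point or a joint stands for the part that bears it (a point fixed in the world has none). Each returns a list of dicts, best first, with "conf" (0 to 1); they miss things now and then, are a little off and sometimes report something else, mostly with a low value. They report only what shows in the picture. A call takes as long as a camera call. They do not tell look-alikes from the thing itself.
- optics.boxes_of(camera, query): "at" ([row, column] in pixels, amid what is visible of it).
- optics.place_of(camera, query): "at" ([row, column] in pixels: a listed point, or the origin of a listed thing).
The state is a dict: "time": time; "qpos": joint angles; "dq": joint speeds; "joint_efforts": joint torques, N m; "eef_pos": TCP position; "tcp_rot": TCP orientation; "contact_force": force on the tool from outside, world axes, zero at the start; "wrist_torque": the same for the moment, N m; "opening": opening from 0.0 (shut) to 1.0 (fully open).
Only numpy, scipy, OpenCV 4.12 (cv2) and the standard library are available. Lean on these libraries where they do the work, as an engineer would, in place of code of your own. Each camera call takes 0.05 s, during which the arm holds its last target.

## Working session

There is one attempt and no reset: what is moved stays moved. The work goes in short steps, Python scripts to look and compute and a tool call to move; the robot and the scene stay as the last step left them, time stands still between calls to the robot, and variables do not carry over. Pictures are saved under pics/ and viewed, and the job is handed in when it is done.

Besides the shell and the picture viewer there is one more tool, called after "Call:" as name(argument=value, ...), one argument or row to a line, values as JSON. arm_command: Moves the arm, as the interface text tells. Its arguments: {"type":"object","properties":{"increments":{"type":"array","items":{"type":"array","items":{"type":"array","items":{"type":"number"}}}},"grip":{"type":"number"},"grip_force":{"type":"number"}},"required":["increments"]}

```bash
ls; mkdir -p pics
cat > h.py <<'E'
import numpy as np, cv2, json
from plant import sensors, optics, ctrl
from scipy.spatial.transform import Rotation as R
def cam(name, st=None):
    m=optics.camera_model(name)
    K=np.array(m["camera_matrix"])
    if name=="wrist":
        T=np.eye(4);T[:3,:3]=R.from_quat(st["tcp_rot"]).as_matrix();T[:3,3]=st["eef_pos"]
        T=T@np.array(m["mount"])
    else: T=np.array(m["world_from_camera"])
    return K,T,m
def ray(K,T,rc,m=None):
    u=np.array([[[rc[1],rc[0]]]],float)
    d=None
    if m is not None:
        for k in m:
            if 'dist' in k: d=np.array(m[k],float)
    p=cv2.undistortPoints(u,K,d)[0,0]
    v=T[:3,:3]@np.array([p[0],-p[1],-1]); return T[:3,3],v/np.linalg.norm(v)
def onz(K,T,rc,z,m=None):
    o,v=ray(K,T,rc,m); return o+v*(z-o[2])/v[2]
def proj(K,T,P,m=None):
    P=np.atleast_2d(P); c=(P-T[:3,3])@T[:3,:3]
    d=None
    if m is not None:
        for k in m:
            if 'dist' in k: d=np.array(m[k],float)
    c=c*[1,-1,-1]
    return cv2.projectPoints(c,np.zeros(3),np.zeros(3),K,d)[0][:,0,::-1]
E
python3 - <<'E'
from h import *
s=sensors.get_state();print(s)
for n in("scene","side","wrist"):
    print(n,optics.camera_model(n)); cv2.imwrite(f"pics/{n}0.png",optics.read_camera(n))
    for q in("tray","stand","bolt_knob","tray_grip","beaker","bottle","rack"):
        print(q,[(np.round(d["at"],1).tolist(),round(d["conf"],2)) for d in optics.place_of(n,q)][:4])
E
```

```text
pics
{'time': 0.0, 'qpos': array([ 1.04196269e+00,  2.87163977e-01,  1.57821591e+00, -1.17001923e-05,
        1.27860207e+00, -1.50012909e-01]), 'dq': array([-0.00046583,  0.00024418,  0.00030978, -0.00102782,  0.00115641,
       -0.00046548]), 'joint_efforts': array([-1.77423597e-03, -4.05997217e+01, -2.92618150e+01, -1.83981615e-04,
        6.00589468e-03,  1.03499417e-05]), 'eef_pos': array([0.24927094, 0.62656109, 0.22992725]), 'tcp_rot': array([ 0.13233481,  0.69473772, -0.13393055,  0.69418269]), 'contact_force': array([-0.12088173,  0.87077688, -0.43792955]), 'wrist_torque': array([-0.02808798, -0.02046015, -0.03546524]), 'opening': 0.99874657688604}
scene {'camera_matrix': array([[373.79407563,   0.        , 252.57096769],
       [  0.        , 373.79407563, 187.85433924],
       [  0.        ,   0.        ,   1.        ]]), 'world_from_camera': array([[-6.63648236e-01, -4.97887323e-01,  5.58282394e-01,
         1.22651917e+00],
       [ 7.48043869e-01, -4.42889448e-01,  4.94246200e-01,
         5.96670099e-01],
       [ 1.17846403e-03,  7.45625341e-01,  6.66364361e-01,
     
[... 1229 characters left out ...]
7.5], 0.74), ([198.3, 208.3], 0.69)]
wrist {'camera_matrix': array([[343.16417074,   0.        , 255.33266323],
       [  0.        , 343.16417074, 190.85298758],
       [  0.        ,   0.        ,   1.        ]]), 'mount': array([[ 2.58484298e-04,  3.14032451e-01, -9.49412214e-01,
        -1.42036591e-01],
       [ 9.99999959e-01,  3.67504331e-05,  2.84412936e-04,
         4.45019648e-04],
       [ 1.24206202e-04, -9.49412249e-01, -3.14032429e-01,
        -8.11792812e-02],
       [ 0.00000000e+00,  0.00000000e+00,  0.00000000e+00,
         1.00000000e+00]])}
tray [([278.1, 46.4], 0.94)]
stand []
bolt_knob []
tray_grip [([314.1, 6.8], 0.91)]
beaker []
bottle [([375.4, 224.0], 0.51)]
rack []
```

View pictures.

View pics/scene0.png

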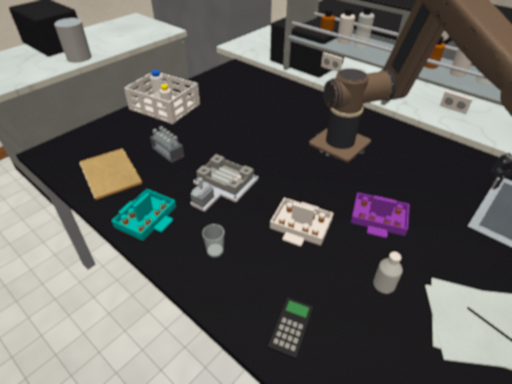

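View pics/side0.png

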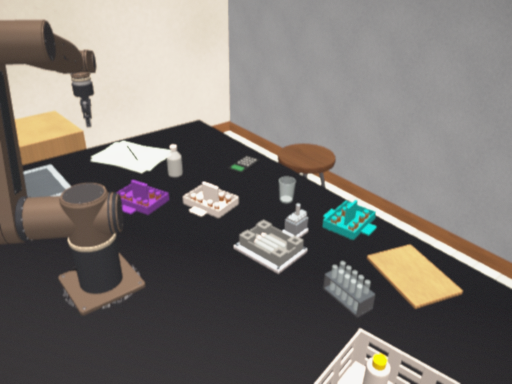

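View pics/wrist0.png

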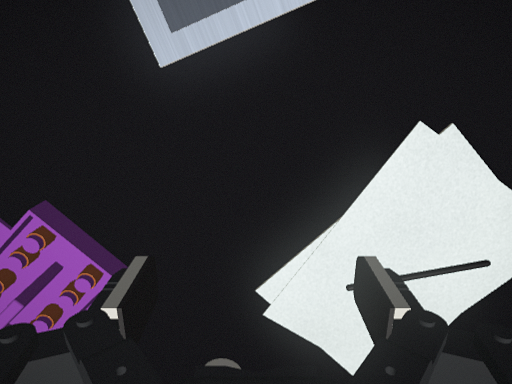

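Scene picture: white tray at about (222,302), purple look-alike at (213,382), turquoise look-alike at (213,145). The stand is at (182,225), with its bolt at (192,203). Side picture: white tray at (200,210), purple at (197,142), turquoise at (219,349), stand at (243,270), knob at (213,297). Only the white one fits the description. I'll enlarge it and triangulate.

```bash
cat >> h.py <<'E'
def tri(a,b):
    A=np.zeros((3,3));B=np.zeros(3)
    for o,v in (a,b):
        M=np.eye(3)-np.outer(v,v);A+=M;B+=M@o
    p=np.linalg.solve(A,B); return p,[float(np.linalg.norm((np.eye(3)-np.outer(v,v))@(p-o))) for o,v in(a,b)]
E
python3 - <<'E'
from h import *
K1,T1,_=cam("scene");K2,T2,_=cam("side")
for n,a,b in [("grip",(207.2,301.4),(187,208.8)),("stand",(177.2,227.5),(248,268.8)),("knob",(181.1,194.6),(205.1,296.6))]:
    print(n,tri(ray(K1,T1,a),ray(K2,T2,b)))
a=cv2.imread("pics/scene0.png");b=cv2.imread("pics/side0.png")
def crop(i,r,c,h=60,w=80,s=5): return cv2.resize(i[r-h//2:r+h//2,c-w//2:c+w//2],None,fx=s,fy=s,interpolation=cv2.INTER_CUBIC)
cv2.imwrite("pics/c0.png",np.vstack([np.hstack([crop(a,220,302),crop(b,198,212)]),np.hstack([crop(a,182,222),crop(b,235,275)])]))
E
```

```text
grip (array([0.49176132, 0.1577876 , 0.08194018]), [0.004142655205612409, 0.00414265520561249])
stand (array([ 0.48813603, -0.18471936,  0.00992112]), [0.0016071885500090572, 0.0016071885500090742])
knob (array([ 0.64424282, -0.16093126,  0.10489485]), [0.01070295188563386, 0.0107029518856337])
```

View pics/c0.png

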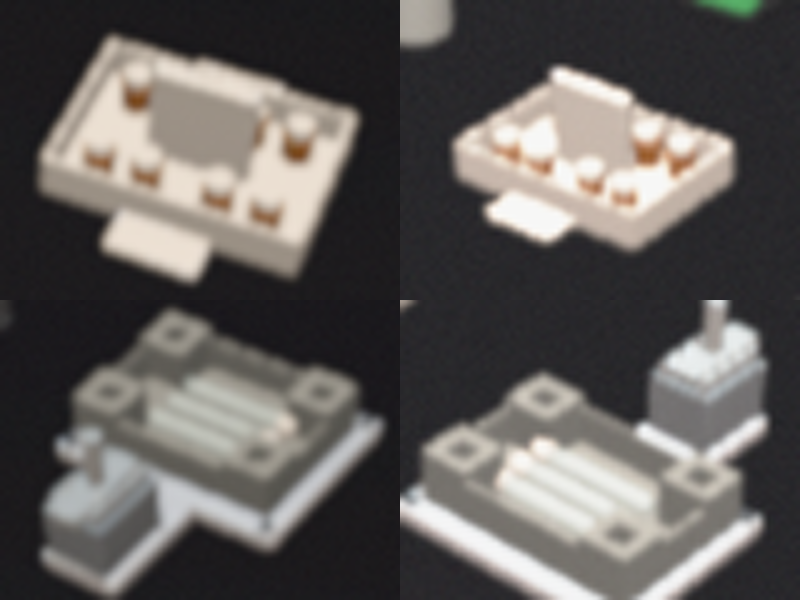

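Confirmed: the white tray with amber vials, near (0.49, 0.16); stand near (0.49, -0.185) with its knob toward +x. Next I'll move above the tray for a wrist view.

```bash
cat >> h.py <<'E'
def goto(target, st=None, yaw=None):
    """shift in tool axes (cm) from measured pose to target"""
    st=st or sensors.get_state()
    M=R.from_quat(st["tcp_rot"]).as_matrix()
    return 100*M.T@(np.array(target)-st["eef_pos"])
E
python3 - <<'E'
from h import *
s=sensors.get_state()
M=R.from_quat(s["tcp_rot"]).as_matrix();print(M.round(3))
print(goto([.49,.158,.25]))
K1,T1,_=cam("scene");K2,T2,_=cam("side")
# scene wall-bottom? tray corners top z~.042 : crop px -> image
def px(c,r,c0,r0): return (r0-30+r/5,c0-40+c/5)
for n,(c,r) in {"A":(112,38),"B":(357,112),"C":(295,240),"D":(42,160)}.items():
    print(n,onz(K1,T1,px(c,r,302,220),.042).round(4))
for n,(c,r) in {"A":(150,72),"B":(335,140),"C":(232,218),"D":(55,145)}.items():
    print(n,onz(K2,T2,px(c,r,212,198),.042).round(4))
E
```

```text
[[ 0.     0.37   0.929]
 [ 0.     0.929 -0.37 ]
 [-1.     0.    -0.   ]]
[ -1.86754449 -34.69974536  39.68774477]
A [0.4614 0.064  0.042 ]
B [0.4108 0.2268 0.042 ]
C [0.5291 0.2577 0.042 ]
D [0.5803 0.1004 0.042 ]
A [0.527  0.2685 0.042 ]
B [0.5798 0.096  0.042 ]
C [0.4566 0.0539 0.042 ]
D [0.4094 0.2169 0.042 ]
```

Call:
arm_command(
  increments=[
    [[-0.2,-2.9,3.3,0],[-0.2,-2.9,3.3,0],[-0.2,-2.9,3.3,0],[-0.2,-2.9,3.3,0],[-0.2,-2.9,3.3,0],[-0.2,-2.9,3.3,0],[-0.2,-2.9,3.3,0],[-0.2,-2.9,3.3,0],[-0.2,-2.9,3.3,0],[-0.2,-2.9,3.3,0],[-0.1,-2.9,3.3,0],[0,-2.8,3.3,0],[0,0,0,0.178],[0,0,0,0.178],[0,0,0,0.178],[0,0,0,0.178],[0,0,0,0.178],[0,0,0,0],[0,0,0,0]],
  ],
  grip=8.5,
)

```text
time: 3.58
eef_pos: [0.4892, 0.1583, 0.2524]
tcp_rot: [0.418, 0.57, -0.418, 0.57]
contact_force: [0.1, 0.9, 0.2]
opening: 0.997
```

Run:
```python
from h import *
s=sensors.get_state();print(s["time"],s["eef_pos"],s["qpos"],s["contact_force"])
print(R.from_quat(s["tcp_rot"]).as_matrix().round(3))
cv2.imwrite("pics/w1.png",optics.read_camera("wrist"))
print(optics.place_of("wrist","tray_grip"),optics.place_of("wrist","tray"))
K,T,m=cam("wrist",s)
print(proj(K,T,[[.494,.160,.092],[.494,.16,.042]]))
```

```text
3.575 [0.48917388 0.15831917 0.25241883] [ 1.15471045e-01 -8.99840344e-02  1.94404654e+00  2.04316055e-05
  1.28737320e+00 -1.89067096e-01] [0.14109309 0.90931457 0.19677525]
[[ 0.     0.954  0.3  ]
 [ 0.     0.3   -0.954]
 [-1.     0.     0.   ]]
[{'at': [169.2, 263.1], 'conf': 0.67}] [{'at': [151.2, 262.1], 'conf': 0.94}]
[[171.14018605 261.08274204]
 [158.77678408 260.30164025]]
```

View pics/w1.png

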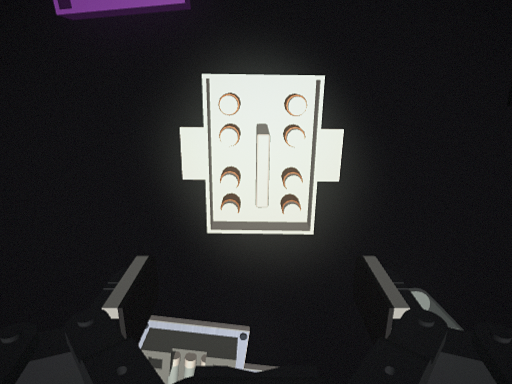

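The wrist picture shows the white tray at (152,262), aligned with the jaws. Its handle runs from (125,262) to (207,262). The purple tray is at the top edge and the stand at the bottom.

Run:
```python
from h import *
s=sensors.get_state()
K,T,m=cam("wrist",s)
im=cv2.imread("pics/w1.png")
g=cv2.cvtColor(im,cv2.COLOR_BGR2GRAY)
mask=(g>110).astype(np.uint8); mask[240:]=0; mask[:60]=0
# outline rows
for r in (80,90,100,190,200,210,220,225,230,233):
    xs=np.where(mask[r])[0]; print(r,xs.min(),xs.max(),end='; ')
ys=np.where(mask[:,215])[0];print(ys.min(),ys.max()); ys=np.where(mask[:,305])[0];print(ys.min(),ys.max())
C=[(74,202.5),(75.5,324),(234,314),(233,206.5)]
P=np.array([onz(K,T,c,.042) for c in C]);print(P.round(4),P.mean(0))
print("sizes",np.linalg.norm(P-np.roll(P,-1,0),axis=1))
for a,b in((0,3),(1,2)):
    d=P[a]-P[b];print("yaw y",np.arctan2(-d[0],d[1]) , np.arctan2(d[0],-d[1]))
H=np.array([onz(K,T,c,.092) for c in [(124.5,263),(207.5,262.2)]]);print("handle top",H.round(4),H.mean(0))
cv2.imwrite("pics/w1c.png",cv2.resize(im[60:240,170:350],None,fx=3.3,fy=3.3,interpolation=cv2.INTER_CUBIC))
```

```text
80 202 324; 90 202 323; 100 202 322; 190 205 316; 200 206 315; 210 206 314; 220 207 314; 225 206 313; 230 207 313; 233 208 313; 74 233
75 234
[[0.4148 0.2235 0.042 ]
 [0.5281 0.2575 0.042 ]
 [0.5781 0.0955 0.042 ]
 [0.462  0.0605 0.042 ]] [0.49572838 0.15921542 0.042     ]
sizes [0.11819729 0.16954487 0.121256   0.1697065 ]
yaw y 0.28138325964235983 -2.8602093939474336
yaw y 0.2994139765462074 -2.8421786770435857
handle top [[0.4828 0.2006 0.092 ]
 [0.5057 0.1266 0.092 ]] [0.49426115 0.1635823  0.092     ]
```

View pics/w1c.png

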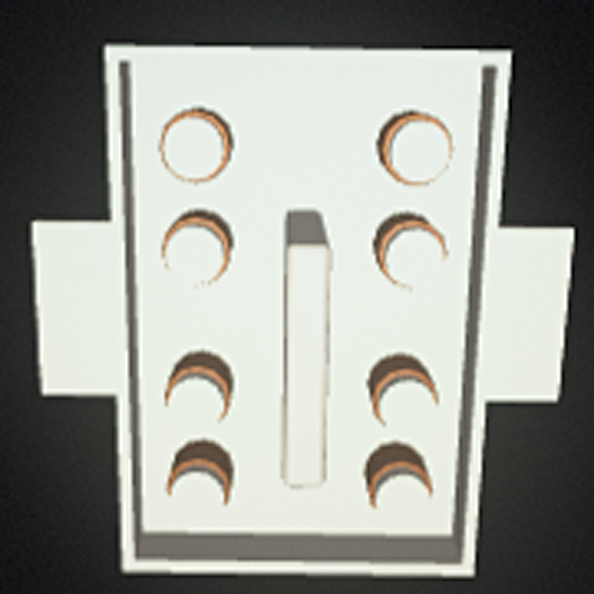

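Run:
```python
from h import *
s=sensors.get_state()
K,T,m=cam("wrist",s)
H=np.array([onz(K,T,c,.092) for c in [(133.6,263.5),(207.3,262.6)]]);print(H.round(4),H.mean(0),np.linalg.norm(H[0]-H[1]), np.arctan2(-(H[0]-H[1])[0],(H[0]-H[1])[1]))
c=H.mean(0); c=(c+[.4957,.1592,0.092])/2; print(c); c[2]=.062
print(goto(c,s))
```

```text
[[0.4856 0.1932 0.092 ]
 [0.506  0.1269 0.092 ]] [0.49582942 0.16002772 0.092     ] 0.06937217647870615 0.29838392849293977
[0.49576471 0.15961386 0.092     ]
[19.03197067  0.66760642  0.07503781]
```

Call:
arm_command(
  increments=[
    [[2.0,0.67,0.08,0],[3.0,0,0,0],[3.0,0,0,0],[3.0,0,0,0],[3.0,0,0,0],[2.0,0,0,0],[1.5,0,0,0],[1.0,0,0,0],[0.5,0,0,0],[0,0,0,0],[0,0,0,0]],
  ],
  grip=8.5,
)

```text
time: 5.1
eef_pos: [0.4964, 0.1596, 0.063]
tcp_rot: [0.419, 0.569, -0.419, 0.57]
contact_force: [-0.1, -0.9, 0.6]
opening: 0.993
```

Call:
arm_command(
  increments=[
    [[0,0,0,0],[0,0,0,0],[0,0,0,0],[0,0,0,0],[0,0,0,0],[0,0,0,0],[0,0,0,0],[0,0,0,0]],
  ],
  grip=0.5,
  grip_force=60,
)

```text
time: 6.1
eef_pos: [0.4955, 0.1595, 0.0625]
tcp_rot: [0.419, 0.57, -0.419, 0.569]
contact_force: [-3.6, -1.2, 4.0]
opening: 0.131
```

Run:
```python
from h import *
s=sensors.get_state();print(s["time"],s["eef_pos"],s["opening"],s["contact_force"],s["wrist_torque"])
cv2.imwrite("pics/w2.png",optics.read_camera("wrist"))
```

```text
6.1 [0.49553384 0.15947183 0.06246899] 0.13079760731238618 [-3.59756683 -1.15638564  4.02793456] [-0.15912058  0.55728139 -0.09933317]
```

View pics/w2.png

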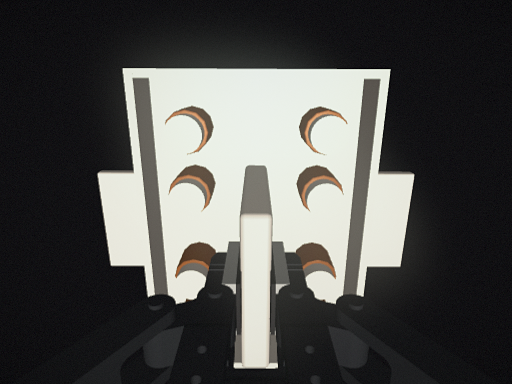

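The handle is between the pads (opening 11 mm). I'll lift it.

Call:
arm_command(
  increments=[
    [[-0.5,0,0,0],[-1,0,0,0],[-2,0,0,0],[-2.5,0,0,0],[-2.5,0,0,0],[-2.5,0,0,0],[-2,0,0,0],[-1,0,0,0],[0,0,0,0],[0,0,0,0],[0,0,0,0]],
  ],
)

```text
time: 7.52
eef_pos: [0.4951, 0.1595, 0.201]
tcp_rot: [0.419, 0.57, -0.42, 0.569]
contact_force: [-0.1, 0.4, -5.7]
opening: 0.131
```

Run:
```python
from h import *
s=sensors.get_state();print(s["time"],s["eef_pos"],s["opening"],s["contact_force"],s["wrist_torque"])
cv2.imwrite("pics/w3.png",optics.read_camera("wrist"))
cv2.imwrite("pics/s3.png",optics.read_camera("side"))
K,T,m=cam("wrist",s)
M=R.from_quat(s["tcp_rot"]).as_matrix()
# predict tray outline if tray origin is at TCP + (x: .0495 down) 
for oz in (0,):
  for X,Y,Z in [(-60,85,30),(60,85,30),(-60,-85,30),(6,35,80),(-6,35,80),(-6,-35,80),(6,-35,80)]:
    # tray x= tool y, tray y = -tool z , z=-tool x
    p=s["eef_pos"]+M@(np.array([.0495-Z/1000,X/1000,-Y/1000]))
    print((X,Y,Z),proj(K,T,p).round(1))
```

```text
7.525 [0.49512932 0.15945415 0.20100154] 0.13123360376370902 [-0.06122819  0.35309771 -5.72313099] [0.02985517 0.01283334 0.02343601]
(-60, 85, 30) [[ 68.5 120.5]]
(60, 85, 30) [[ 68.5 391. ]]
(-60, -85, 30) [[369.7 155.5]]
(6, 35, 80) [[216.2 273. ]]
(-6, 35, 80) [[216.3 238.8]]
(-6, -35, 80) [[372.5 241.4]]
(6, -35, 80) [[372.5 270.3]]
```

View pics/w3.png

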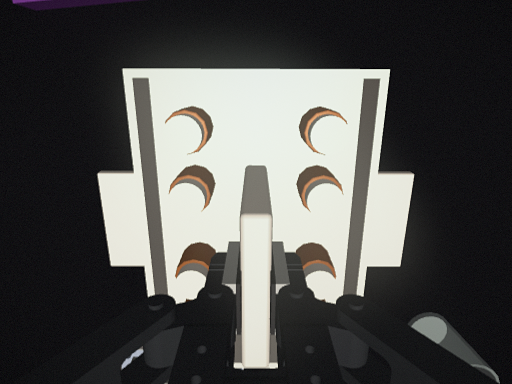

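View pics/s3.png

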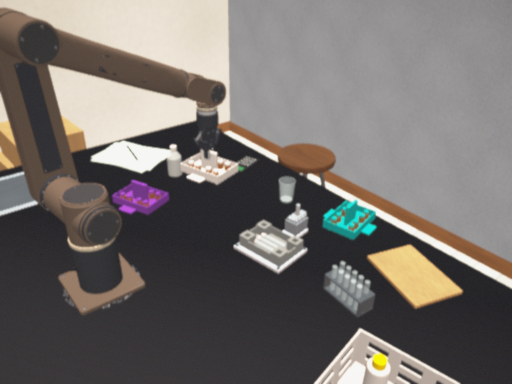

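The tray is held level in the jaws. I'll work out the stand's and lower tray's pose from the fixed cameras' socket pixels in the crop.

Run:
```python
from h import *
K1,T1,_=cam("scene");K2,T2,_=cam("side")
S=[(175,32),(110,92),(322,92),(262,155)]
A=np.array([onz(K1,T1,(152+r/5,182+c/5),.052) for c,r in S])
D=[(147,97),(62,150),(303,177),(223,234)]
B=np.array([onz(K2,T2,(205+r/5,235+c/5),.052) for c,r in D])
print(A.round(4),A.mean(0));print(B.round(4),B.mean(0))
def an(p):
    d=(p-p.mean(0))[:,:2]
    print(np.linalg.norm(p[:,None]-p[None],axis=2).round(4))
an(A);an(B)
# knob base/top estimate from pictures
print("knob top", tri(ray(K1,T1,(152+135/5,182+92/5)),ray(K2,T2,(205+0/5,235+312/5))))
```

```text
[[ 0.4688 -0.2546  0.052 ]
 [ 0.5509 -0.2384  0.052 ]
 [ 0.448  -0.1228  0.052 ]
 [ 0.5278 -0.1071  0.052 ]] [ 0.49887105 -0.18070943  0.052     ]
[[ 0.5251 -0.1187  0.052 ]
 [ 0.4423 -0.1318  0.052 ]
 [ 0.5463 -0.2493  0.052 ]
 [ 0.4666 -0.2623  0.052 ]] [ 0.49506844 -0.19054505  0.052     ]
[[0.     0.0836 0.1334 0.1588]
 [0.0836 0.     0.1547 0.1333]
 [0.1334 0.1547 0.     0.0813]
 [0.1588 0.1333 0.0813 0.    ]]
[[0.     0.0838 0.1324 0.1551]
 [0.0838 0.     0.157  0.1328]
 [0.1324 0.157  0.     0.0808]
 [0.1551 0.1328 0.0808 0.    ]]
knob top (array([ 0.6338194 , -0.15978109,  0.10809068]), [0.00016748923416959007, 0.0001674892341696903])
```

Call:
arm_command(
  increments=[
    [[-1.5,0,0,0.07],[-2.0,0,0,0.07],[-1.4,-0.1,1.0,0],[0,-0.4,3.0,0],[0,-0.6,4.0,0],[0,-0.7,4.5,0],[0,-0.7,4.5,0],[0,-0.7,4.5,0],[0,-0.6,4.5,0],[0,-0.6,4.5,0],[0,-0.5,4.0,0],[0,-0.4,3.0,0],[0,-0.2,2.0,0],[0,0,0,0],[0,0,0,0],[0,0,0,0]],
  ],
)

```text
time: 9.62
eef_pos: [0.5053, -0.2382, 0.2513]
tcp_rot: [0.458, 0.539, -0.457, 0.539]
contact_force: [-0.1, -0.8, -6.0]
opening: 0.125
```

Run:
```python
from h import *
s=sensors.get_state();print(s["time"],s["eef_pos"],s["qpos"].round(2),s["contact_force"])
M=R.from_quat(s["tcp_rot"]).as_matrix();print(M.round(3),np.arctan2(M[1,1],M[0,1]))
im=optics.read_camera("wrist")
cv2.imwrite("pics/w4.png",im)
cv2.imwrite("pics/w4c.png",cv2.resize(im[0:130,90:420],None,fx=2.4,fy=2.4,interpolation=cv2.INTER_CUBIC))
```

```text
9.625 [ 0.50527909 -0.23815027  0.2512502 ] [-0.62  0.01  1.84  0.    1.28 -0.79] [-0.07355984 -0.84815077 -6.04382866]
[[-0.     0.987  0.163]
 [ 0.     0.163 -0.987]
 [-1.    -0.    -0.001]] 0.16344821035984008
```

View pics/w4.png

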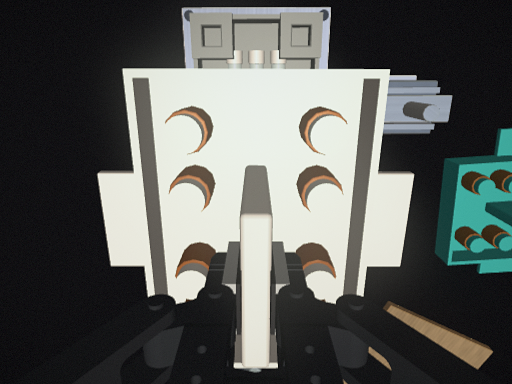

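The wrist picture shows the stand's far edge (row 8, columns 183–330), the two +y sockets at about (36,212) and (36,302), and the knob top near (111,436).

Run:
```python
import cv2
im=cv2.imread("pics/w4.png")
cv2.imwrite("pics/w4c.png",cv2.resize(im[0:72,175:340],None,fx=4.8,fy=4.8,interpolation=cv2.INTER_CUBIC))
cv2.imwrite("pics/w4d.png",cv2.resize(im[65:145,380:460],None,fx=6,fy=6,interpolation=cv2.INTER_CUBIC))
```

```text
(no output)
```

View pics/w4c.png

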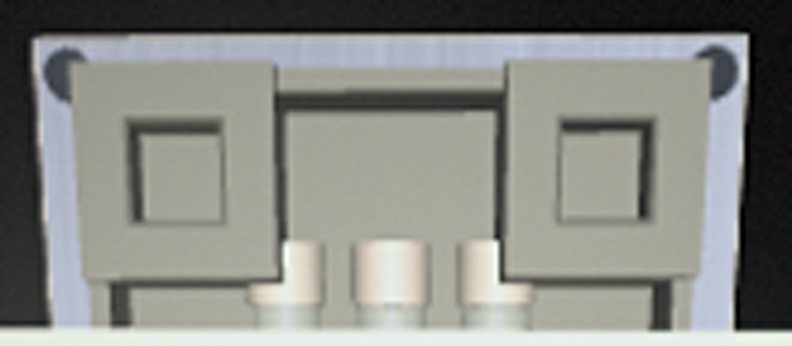

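View pics/w4d.png

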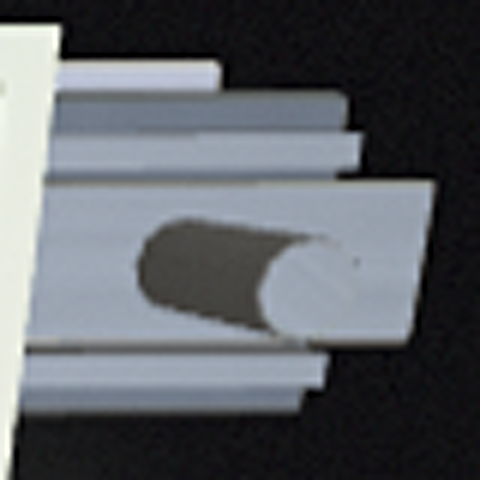

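Run:
```python
from h import *
s=sensors.get_state(); K,T,m=cam("wrist",s)
M=R.from_quat(s["tcp_rot"]).as_matrix()
f=lambda c,r:( (r+.5)/4.8-.5, 175+(c+.5)/4.8-.5)
L=[(72,62),(276,62),(281,278),(86,276)];Rr=[(508,60),(712,60),(694,277),(500,278)]
Lm=[(127,120),(224,119),(226,222),(133,222)];Rm=[(557,119),(656,119),(651,222),(558,222)]
cs=[]
for q in(L,Rr,Lm,Rm):
    P=np.array([onz(K,T,f(*c),.052) for c in q]); cs.append(P.mean(0)); print(P.mean(0).round(4),np.linalg.norm(P-np.roll(P,-1,0),axis=1).round(4))
for a,b in((0,1),(2,3)):
    d=cs[b]-cs[a];yaw=np.arctan2(d[1],d[0]);mid=(cs[a]+cs[b])/2
    y=.163
    print(np.linalg.norm(d),"yaw",yaw,"centre lower tray",mid[:2]-.066*np.array([-np.sin(yaw),np.cos(yaw)]),mid[:2]-.066*np.array([-np.sin(y),np.cos(y)]))
# plate edge, z=.012 : corners
PL=[f(33,36),f(748,36)]
P=np.array([onz(K,T,c,.012) for c in PL]);d=P[1]-P[0];yaw=np.arctan2(d[1],d[0]);print("plate",P.round(4),np.linalg.norm(d),yaw,"stand origin",(P.mean(0)[:2]-.095*np.array([-np.sin(yaw),np.cos(yaw)])))
# knob top centre
g=lambda c,r:(65+(r+.5)/6-.5,380+(c+.5)/6-.5)
k=onz(K,T,g(308,290),.112);print("knob",k)
kb=onz(K,T,g(190,262),.070);print("knob base approx",kb)
# in-hand tray : corner at z=30mm, lips z=6
for px,Z in [((69,123),30),((69,390),30),((171.5,98),6),((171.5,413.5),6),((266,109.5),6),((266,401.5),6)]:
    o,v=ray(K,T,px); o=M.T@(o-s["eef_pos"]);v=M.T@v
    h=.0505-Z/1000; p=o+v*(h-o[0])/v[0]; print(px,"tray xy", (p[1]*1000).round(1),(-p[2]*1000).round(1))
```

```text
[ 0.4469 -0.1286  0.052 ] [0.038  0.0376 0.0377 0.0372]
[ 0.5264 -0.1154  0.052 ] [0.038  0.0377 0.0375 0.0379]
[ 0.4467 -0.1286  0.052 ] [0.0183 0.0179 0.0178 0.0177]
[ 0.5268 -0.1153  0.052 ] [0.0186 0.0179 0.0178 0.0179]
0.08059133439745118 yaw 0.16486526476702992 centre lower tray [ 0.49748836 -0.18708123] [ 0.4973669  -0.18710132]
0.0812452943084261 yaw 0.16387336174661365 centre lower tray [ 0.4974965  -0.18706613] [ 0.49743962 -0.18707551]
plate [[ 0.4087 -0.1045  0.012 ]
 [ 0.5548 -0.0804  0.012 ]] 0.14814541544651896 0.16337598679621576 stand origin [ 0.49720182 -0.18618522]
knob [ 0.63548987 -0.16187125  0.112     ]
knob base approx [ 0.63774333 -0.16132912  0.07      ]
(69, 123) tray xy -59.4 84.8
(69, 390) tray xy 59.8 84.8
(171.5, 98) tray xy -88.7 31.0
(171.5, 413.5) tray xy 88.6 31.0
(266, 109.5) tray xy -90.3 -29.3
(266, 401.5) tray xy 89.9 -29.3
```

The sizes check out: blocks 38 mm, socket spacing 81–82 mm, plate 148 mm. Lower tray centre is about (0.4974, -0.1868) at yaw 0.164. The tray sits centred in the hand to within 1 mm. I'll move above the stand and lower to about 10 mm short of contact.

Call:
arm_command(
  increments=[
    [[0,0,-1.0,0],[0,0,-2.0,0],[0,0.1,-1.5,0],[0.5,0,-0.7,0],[2.0,0,0,0],[3.0,0,0,0],[3.0,0,0,0],[2.0,0,0,0],[1.3,0,0,0],[0.7,0,0,0],[0,0,0,0],[0,0,0,0],[0,0,0,0]],
  ],
)

```text
time: 11.3
eef_pos: [0.4984, -0.188, 0.1273]
tcp_rot: [0.458, 0.538, -0.458, 0.539]
contact_force: [0.3, 0.4, -5.6]
opening: 0.133
```

Run:
```python
from h import *
s=sensors.get_state();print(s["time"],s["eef_pos"],s["contact_force"],s["wrist_torque"])
print(goto([.4974,-.1868,.125],s))
for n in("side","scene"):
    im=optics.read_camera(n)
    r,c={"side":(225,275),"scene":(175,225)}[n]
    cv2.imwrite(f"pics/{n}5.png",cv2.resize(im[r-45:r+45,c-60:c+60],None,fx=6,fy=6,interpolation=cv2.INTER_CUBIC))
```

```text
11.3 [ 0.49840147 -0.18803883  0.12728778] [ 0.28454584  0.43198774 -5.55921342] [ 0.03392186  0.07476007 -0.03952064]
[ 0.22850061 -0.0791713  -0.13869147]
```

View pics/side5.png

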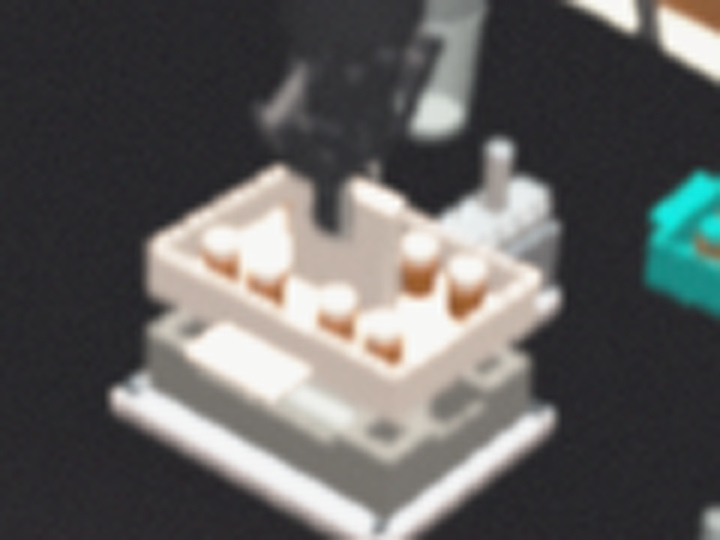

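View pics/scene5.png

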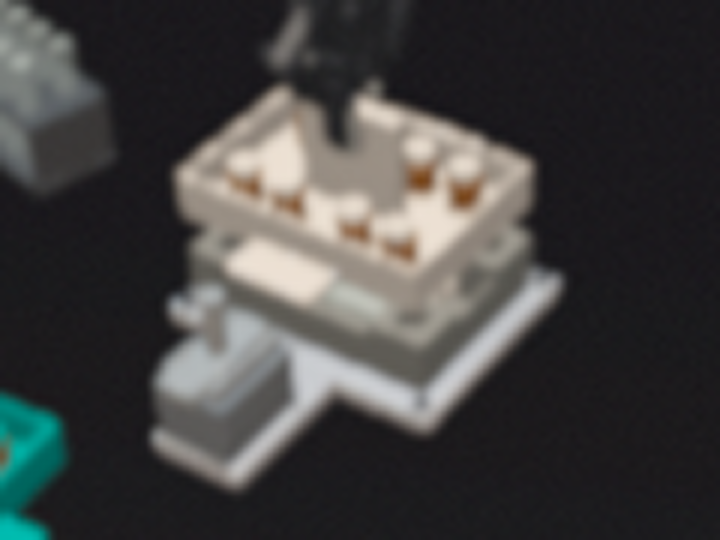

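Both pictures show the tray hovering level just above the lower tray and clear of the bolt. I'll correct sideways by 1–1.5 mm and feel downward in small rows.

Call:
arm_command(
  increments=[
    [[0.1,-0.08,-0.14,0],[0.2,0,0,0],[0.2,0,0,0],[0.2,0,0,0],[0.1,0,0,0],[0,0,0,0],[0,0,0,0]],
  ],
)

```text
time: 12.28
eef_pos: [0.4969, -0.1865, 0.1184]
tcp_rot: [0.458, 0.539, -0.458, 0.539]
contact_force: [0.1, -0.0, -6.2]
opening: 0.13
```

Call:
arm_command(
  increments=[
    [[0.1,0,0,0],[0.1,0,0,0],[0.1,0,0,0],[0,0,0,0],[0,0,0,0]],
  ],
)

```text
time: 12.9
eef_pos: [0.4968, -0.1864, 0.1153]
tcp_rot: [0.458, 0.539, -0.458, 0.539]
contact_force: [-0.4, -0.7, -5.5]
opening: 0.126
```

Call:
arm_command(
  increments=[
    [[0.1,0,0,0],[0.1,0,0,0],[0,0,0,0],[0,0,0,0]],
  ],
)

```text
time: 13.4
eef_pos: [0.4968, -0.1864, 0.1133]
tcp_rot: [0.458, 0.539, -0.458, 0.539]
contact_force: [-0.0, -0.8, -5.1]
opening: 0.13
```

Call:
arm_command(
  increments=[
    [[0.1,0,0,0],[0.1,0,0,0],[0,0,0,0],[0,0,0,0]],
  ],
)

```text
time: 13.9
eef_pos: [0.4968, -0.1864, 0.1113]
tcp_rot: [0.458, 0.539, -0.458, 0.539]
contact_force: [1.3, -0.1, -5.6]
opening: 0.128
```

Call:
arm_command(
  increments=[
    [[0.1,0,0,0],[0.1,0,0,0],[0,0,0,0],[0,0,0,0]],
  ],
)

```text
time: 14.4
eef_pos: [0.4968, -0.1864, 0.1093]
tcp_rot: [0.458, 0.539, -0.458, 0.539]
contact_force: [-0.5, 1.2, -5.4]
opening: 0.129
```

The tray is 5 mm below the height where its lugs would sit on the block tops, and the full weight still hangs from the hand, so the lugs are in the sockets. I'll continue down.

Call:
arm_command(
  increments=[
    [[0.1,0,0,0],[0.1,0,0,0],[0.1,0,0,0],[0.1,0,0,0],[0,0,0,0],[0,0,0,0]],
  ],
)

```text
time: 15.15
eef_pos: [0.4969, -0.1865, 0.1054]
tcp_rot: [0.458, 0.539, -0.458, 0.539]
contact_force: [0.1, 0.6, -5.2]
opening: 0.126
```

Call:
arm_command(
  increments=[
    [[0.1,0,0,0],[0.1,0,0,0],[0,0,0,0],[0,0,0,0]],
  ],
)

```text
time: 15.65
eef_pos: [0.4968, -0.1864, 0.1033]
tcp_rot: [0.458, 0.539, -0.458, 0.539]
contact_force: [-0.8, -0.9, -5.7]
opening: 0.131
```

Call:
arm_command(
  increments=[
    [[0.1,0,0,0],[0,0,0,0],[0,0,0,0]],
  ],
)

```text
time: 16.02
eef_pos: [0.497, -0.1865, 0.1025]
tcp_rot: [0.458, 0.539, -0.458, 0.539]
contact_force: [0.1, -0.1, -5.5]
opening: 0.124
```

Call:
arm_command(
  increments=[
    [[0.1,0,0,0],[0,0,0,0],[0,0,0,0]],
  ],
)

```text
time: 16.4
eef_pos: [0.497, -0.1866, 0.1019]
tcp_rot: [0.458, 0.539, -0.458, 0.539]
contact_force: [-2.2, -0.2, -0.6]
opening: 0.131
```

Call:
arm_command(
  increments=[
    [[0.1,0,0,0],[0,0,0,0],[0,0,0,0]],
  ],
)

```text
time: 16.77
eef_pos: [0.4971, -0.1866, 0.1007]
tcp_rot: [0.458, 0.539, -0.458, 0.539]
contact_force: [-1.9, 1.0, 2.0]
opening: 0.128
```

Run:
```python
from h import *
s=sensors.get_state();print(s["time"],s["eef_pos"],s["contact_force"],s["wrist_torque"])
for n in("side","scene"):
    im=optics.read_camera(n)
    r,c={"side":(225,275),"scene":(175,225)}[n]
    cv2.imwrite(f"pics/{n}6.png",cv2.resize(im[r-45:r+45,c-60:c+60],None,fx=6,fy=6,interpolation=cv2.INTER_CUBIC))
```

```text
16.775 [ 0.49705387 -0.18655171  0.10071257] [-1.92993462  0.98657581  2.03186174] [ 0.14500664  0.36185335 -0.06153803]
```

View pics/side6.png

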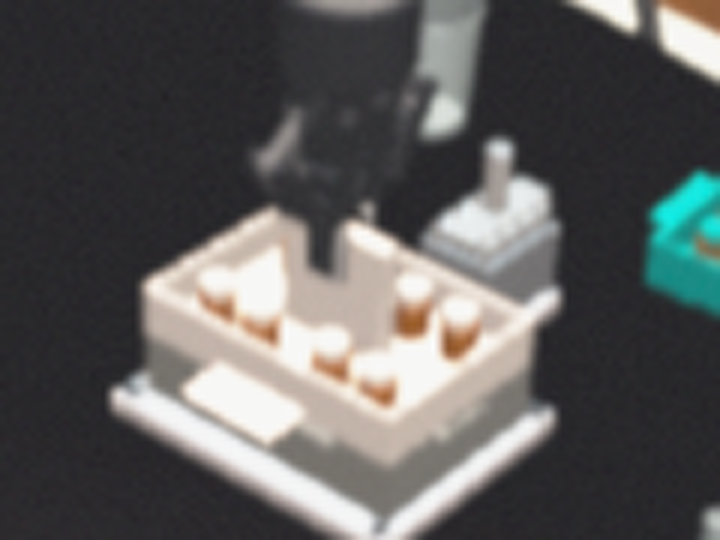

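View pics/scene6.png

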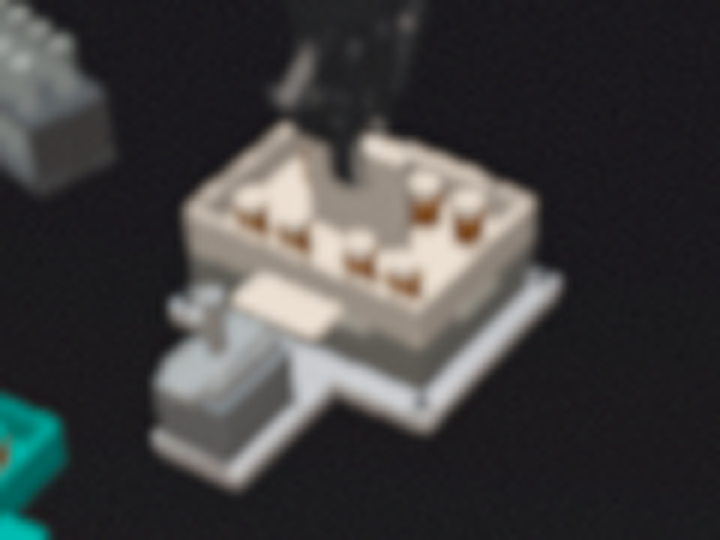

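Both pictures show the tray level with its floor on the grey blocks. Contact came at TCP z of about 0.102, as predicted for home, with only about 2 N net on the tool. I'll let go and rise.

Call:
arm_command(
  increments=[
    [[0,0,0,0],[0,0,0,0],[0,0,0,0],[0,0,0,0],[0,0,0,0]],
  ],
  grip=5.0,
)

```text
time: 17.5
eef_pos: [0.4969, -0.1865, 0.1003]
tcp_rot: [0.458, 0.539, -0.458, 0.539]
contact_force: [0.1, 0.6, -0.5]
opening: 0.584
```

Call:
arm_command(
  increments=[
    [[-0.5,0,0,0],[-2,0,0,0],[-3,0,0,0],[-3,0,0,0],[-2,0,0,0],[-1,0,0,0],[0,0,0,0],[0,0,0,0]],
  ],
)

```text
time: 18.5
eef_pos: [0.4963, -0.1861, 0.2141]
tcp_rot: [0.458, 0.54, -0.458, 0.538]
contact_force: [0.2, 0.8, -0.8]
opening: 0.584
```

Run:
```python
from h import *
s=sensors.get_state();print(s["time"],s["eef_pos"],s["opening"],s["qpos"].round(2),s["contact_force"])
im=optics.read_camera("wrist");cv2.imwrite("pics/w7.png",im)
K,T,m=cam("wrist",s)
print(optics.place_of("wrist","bolt_knob"))
print(proj(K,T,[.6355,-.1619,.112]))
```

```text
18.5 [ 0.49628407 -0.18611392  0.21413143] 0.5836295448873804 [-0.55 -0.02  1.95 -0.    1.22 -0.71] [ 0.17145199  0.7777936  -0.84124223]
[{'at': [182.0, 434.6], 'conf': 0.97}]
[[189.86138378 444.74313083]]
```

View pics/w7.png

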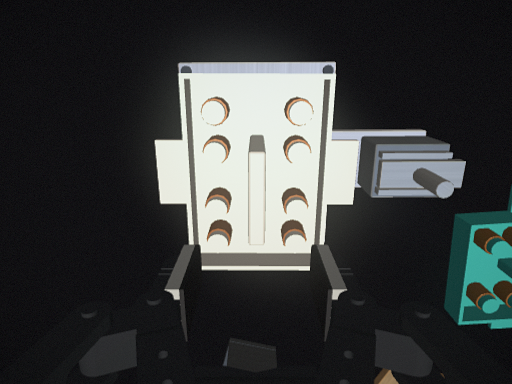

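The wrist picture shows the tray seated square on the stand, its handle standing alone at (190,257). The knob top is at (188,444), which agrees with my earlier measurement and puts the bolt at about 3.5 mm. I plan to push the knob with shut fingers from its +x side, and first I'll check the beaker's clearance.

Run:
```python
from h import *
K1,T1,_=cam("scene")
b=onz(K1,T1,(249.2,212.9),0);print("beaker",b)
o=np.array([.4972,-.186]);y=.1635;X=np.array([np.cos(y),np.sin(y)]);Y=np.array([-X[1],X[0]])
print("beaker in stand",X@(b[:2]-o),Y@(b[:2]-o)); k=np.array([.6355,-.1619])-o;print("knob",X@k,Y@k)
t=o+X*.178+Y*.0005;print(t,goto([*t,.214]))
```

```text
beaker [ 7.56088623e-01  1.64167836e-02 -1.11022302e-16]
beaker in stand 0.2883838765251906 0.15757732390750492
knob 0.14037839691675544 0.001267153929823675
[ 0.67274474 -0.15653316] [-0.03232811 17.89339645 -0.07237353]
```

Call:
arm_command(
  increments=[
    [[0,0,0,0],[0,0,0,0],[0,0,0,0]],
  ],
  grip=0,
  grip_force=20,
)

```text
time: 18.98
eef_pos: [0.4968, -0.1864, 0.2152]
tcp_rot: [0.458, 0.539, -0.458, 0.539]
contact_force: [0.1, -0.0, 1.1]
opening: -0.003
```

Call:
arm_command(
  increments=[
    [[0,2,0,0],[0,3.5,0,0],[0,3.5,0,0],[0,3.5,-0.1,0],[0,3.0,0,0],[0,1.8,0,0],[0,0.6,0,0],[0,0,0,0],[0,0,0,0]],
  ],
)

```text
time: 20.1
eef_pos: [0.6727, -0.1568, 0.2154]
tcp_rot: [0.458, 0.539, -0.458, 0.539]
contact_force: [0.6, -0.2, -0.5]
opening: 0.0
```

Run:
```python
from h import *
s=sensors.get_state();print(s["time"],s["eef_pos"],s["contact_force"])
im=optics.read_camera("wrist");cv2.imwrite("pics/w8.png",im)
K,T,m=cam("wrist",s);print(proj(K,T,[.6355,-.1619,.112]))
t=s["eef_pos"].copy();t[2]=.085
print(proj(K,T,s["eef_pos"]), proj(K,T,t))
```

```text
20.1 [ 0.67274911 -0.15675539  0.21536727] [ 0.62013409 -0.22849202 -0.52501017]
[[189.81675346 205.7674983 ]]
[[260.47218828 255.9811175 ]] [[180.71991095 255.68879119]]
```

View pics/w8.png

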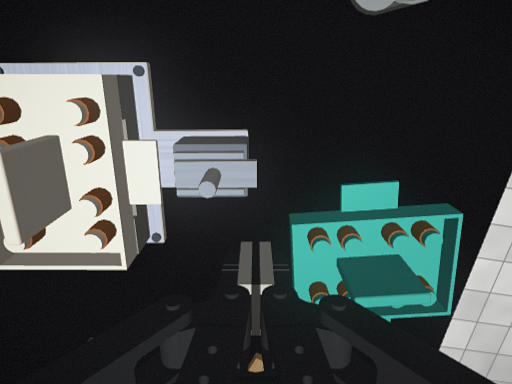

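The knob top is at (189,207), as projected. The shut fingers stand clear of it on its +x side, and the turquoise tray at (250,375) stays clear. I'll lower the fingers beside the knob.

Call:
arm_command(
  increments=[
    [[2,0,0,0],[3,0,0,0],[3,0,0,0],[2.5,0,0,0],[1.5,0,0,0],[0.9,0,0,0],[0,0,0,0],[0,0,0,0]],
  ],
)

```text
time: 21.15
eef_pos: [0.6741, -0.1569, 0.0876]
tcp_rot: [0.458, 0.538, -0.458, 0.54]
contact_force: [0.9, 0.6, -0.3]
opening: -0.003
```

Call:
arm_command(
  increments=[
    [[0,-0.5,0,0],[0,-0.5,0,0],[0,-0.5,0,0],[0,-0.3,0,0],[0,-0.3,0,0],[0,-0.3,0,0],[0,-0.3,0,0],[0,0,0,0]],
  ],
)

```text
time: 22.15
eef_pos: [0.6464, -0.161, 0.0864]
tcp_rot: [0.458, 0.539, -0.458, 0.539]
contact_force: [2.0, 0.6, -0.4]
opening: 0.0
```

Call:
arm_command(
  increments=[
    [[0,-0.3,0,0],[0,-0.3,0,0],[0,-0.3,0,0],[0,-0.3,0,0],[0,0,0,0],[0,0,0,0]],
  ],
)

```text
time: 22.9
eef_pos: [0.6344, -0.1629, 0.0862]
tcp_rot: [0.458, 0.539, -0.458, 0.539]
contact_force: [0.0, -0.7, 0.5]
opening: -0.004
```

Run:
```python
from h import *
s=sensors.get_state()
o=np.array([.4972,-.186]);y=.1635;X=np.array([np.cos(y),np.sin(y)])
print(s["time"],s["eef_pos"],s["contact_force"],"tcp stand x",X@(s["eef_pos"][:2]-o))
im=optics.read_camera("wrist");cv2.imwrite("pics/w9.png",im)
```

```text
22.9 [ 0.63443745 -0.16288184  0.0861893 ] [ 0.00611121 -0.73306409  0.536436  ] tcp stand x 0.13917020559601467
```

View pics/w9.png

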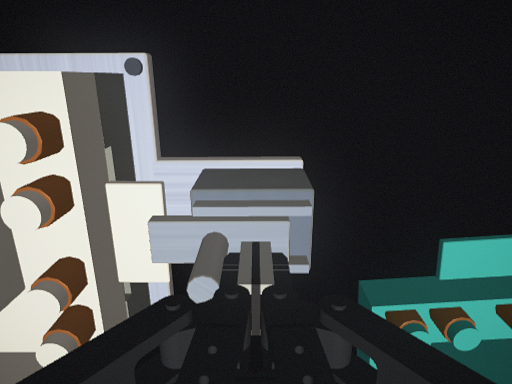

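The bar's nose has moved to column 150, just over the lip, and the tray is undisturbed. I'll keep pushing.

Call:
arm_command(
  increments=[
    [[0,-0.3,0,0],[0,-0.3,0,0],[0,-0.3,0,0],[0,-0.3,0,0],[0,-0.2,0,0],[0,0,0,0]],
  ],
)

```text
time: 23.7
eef_pos: [0.6214, -0.1651, 0.0863]
tcp_rot: [0.458, 0.538, -0.458, 0.539]
contact_force: [4.9, 1.0, -2.8]
opening: -0.002
```

Call:
arm_command(
  increments=[
    [[0,-0.1,0,0],[0,-0.1,0,0],[0,0,0,0]],
  ],
)

```text
time: 24.08
eef_pos: [0.6213, -0.1651, 0.0865]
tcp_rot: [0.46, 0.537, -0.457, 0.54]
contact_force: [10.7, 1.1, -5.1]
opening: -0.0
```

Run:
```python
from h import *
s=sensors.get_state()
o=np.array([.4972,-.186]);y=.1635;X=np.array([np.cos(y),np.sin(y)])
print(s["time"],s["eef_pos"],s["contact_force"],"tcp stand x",X@(s["eef_pos"][:2]-o))
im=optics.read_camera("wrist");cv2.imwrite("pics/w10.png",im)
```

```text
24.075 [ 0.6212882  -0.16511761  0.0864646 ] [10.74607933  1.10443077 -5.10747466] tcp stand x 0.12583238860518045
```

View pics/w10.png

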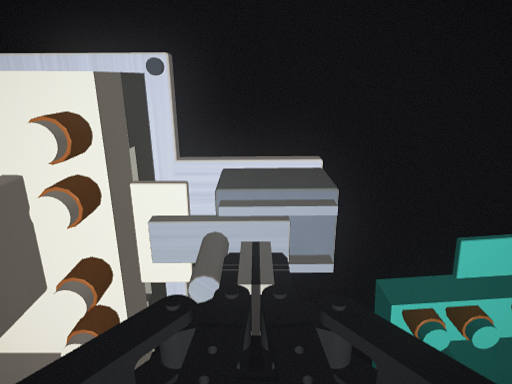

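Resistance rose to about 10 N. I'll check from the picture whether that is the end stop.

Run:
```python
from h import *
s=sensors.get_state();K,T,m=cam("wrist",s)
o=np.array([.4972,-.186]);y=.1635;X=np.array([np.cos(y),np.sin(y)]);Y=np.array([-X[1],X[0]])
f=lambda px,z:(lambda p:(round(float(X@(p[:2]-o)),4),round(float(Y@(p[:2]-o)),4)))(onz(K,T,px,z))
print("nose",f((218,149.5),.07),f((244,151),.07)); print("bar tail",f((218,290),.07))
print("lip corners",f((181,131),.058),f((182,188),.058)); print("knob base",f((245,214),.07),"top",f((290,203),.112))
print("block tail",f((190,338),.060),"plate corner",f((53,170),.012))
im=optics.read_camera("side");cv2.imwrite("pics/s10.png",cv2.resize(im[180:270,215:335],None,fx=6,fy=6,interpolation=cv2.INTER_CUBIC))
```

```text
nose (0.0729, 0.0152) (0.0723, 0.0008)
bar tail (0.143, 0.0149)
lip corners (0.0615, 0.0309) (0.0909, 0.0302)
knob base (0.1044, 0.0001) top (0.1047, 0.002)
block tail (0.1685, 0.0262) plate corner (0.0763, 0.0952)
```

View pics/s10.png

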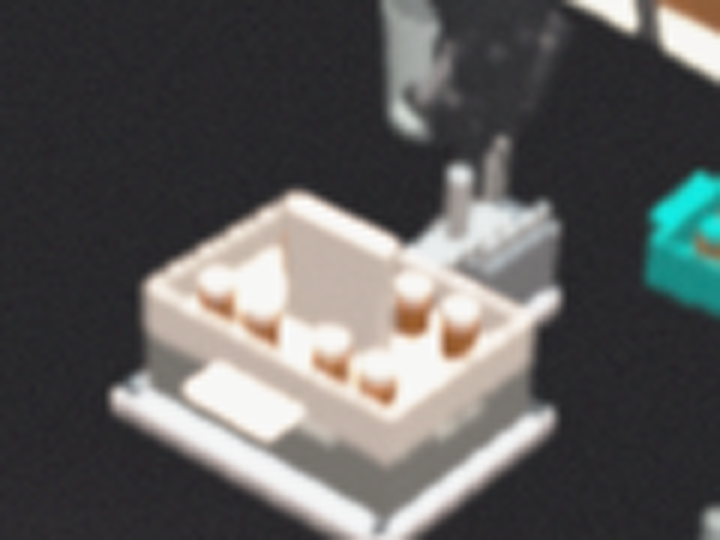

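The nose is at 72.5 mm (71 expected when locked) and the knob at 104.5 mm (105 expected), so the bolt is at its end stop. I'll retreat and check.

Call:
arm_command(
  increments=[
    [[0,0.3,0,0],[0,1,0,0],[0,1.5,0,0],[0,0.7,0,0],[0,0,0,0],[-1,0,0,0],[-3,0,0,0],[-4,0,0,0],[-4,0,0,0],[-2,0,0,0],[0,-2,1,0],[0,-3,1.5,0],[0,-3,1.5,0],[0,-2,1,0],[0,0,0,0],[0,0,0,0]],
  ],
)

```text
time: 26.18
eef_pos: [0.5634, -0.225, 0.2263]
tcp_rot: [0.458, 0.539, -0.458, 0.539]
contact_force: [0.7, 0.4, -0.3]
opening: 0.002
```

Run:
```python
from h import *
s=sensors.get_state();print(s["time"],s["eef_pos"],s["contact_force"])
im=optics.read_camera("wrist");cv2.imwrite("pics/w11.png",im)
print(optics.place_of("wrist","bolt_knob"),optics.place_of("wrist","tray_grip"))
for n in("scene","side"): cv2.imwrite(f"pics/{n}11.png",optics.read_camera(n))
```

```text
26.175 [ 0.56335022 -0.22500562  0.22633368] [ 0.66024246  0.39401019 -0.26889824]
[{'at': [118.3, 315.8], 'conf': 0.65}] [{'at': [125.7, 173.2], 'conf': 0.96}]
```

View pics/w11.png

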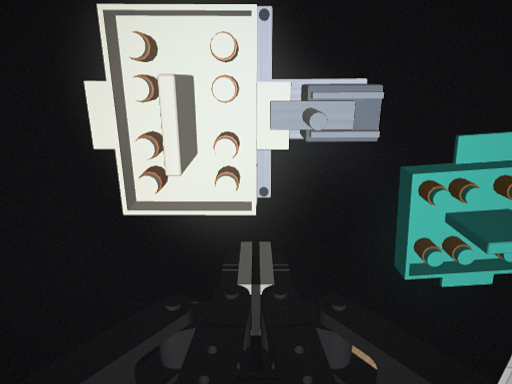

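View pics/scene11.png

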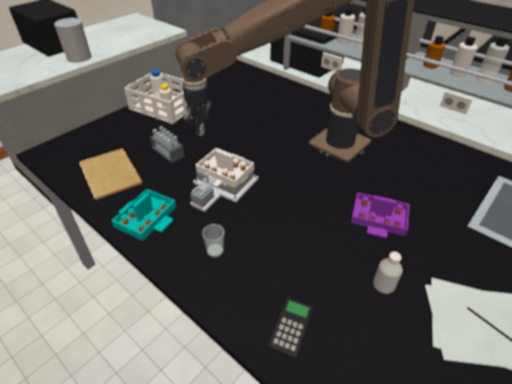

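Run:
```python
from h import *
s=sensors.get_state();K,T,m=cam("wrist",s)
o=np.array([.4972,-.186]);y=.1635;X=np.array([np.cos(y),np.sin(y)]);Y=np.array([-X[1],X[0]])
f=lambda px,z:(lambda p:(round(float(X@(p[:2]-o)),4),round(float(Y@(p[:2]-o)),4)))(onz(K,T,px,z))
print("nose",f((114,271),.07),"knob top",f((122,319),.112))
C=[f(p,.082) for p in((5,97),(5,257),(214,257),(214,124))];print("tray rim",C,np.mean(C,0))
print("beaker, bottle, rack now:")
for q in("beaker","bottle","rack"):
    optics.read_camera("scene");print(q,[(np.round(d["at"],1).tolist(),round(d["conf"],2)) for d in optics.place_of("scene",q)][:2])
```

```text
nose (0.0722, 0.0026) knob top (0.1058, 0.0009)
tray rim [(-0.0591, 0.0835), (0.0602, 0.0834), (0.0603, -0.0843), (-0.0592, -0.0842)] [ 0.00055 -0.0004 ]
beaker, bottle, rack now:
beaker []
bottle [([285.0, 383.8], 0.71)]
rack [([150.6, 168.5], 0.96)]
```

Nose at 72 mm, knob at 106 mm, rim centred on the stand to within 1 mm and square. The beaker (240,213), bottle and rack are where they were. Handing in.

Run:
```python
from plant import ctrl
print(ctrl.sign_off())
```

```text
the job is handed in; nothing more can be done
None
```

The white tray is home on the grey lower tray and the bolt is locked over its lip. I handed the job in at about 26 s on the robot's clock; the hand-in gave no verdict.

**What I did:** I gripped the tray by its bridge handle and lifted it. The wrist camera gave the lower tray's sockets and yaw. Lowering in 1 mm steps, I met no resistance until about the predicted home height, so the lugs went in first time. The net upward force on the tool peaked at about 2 N, or roughly 8 N on the lower tray counting the tray's own weight. After letting go, I pushed the knob with shut fingers until the force rose to about 11 N at the end stop, then backed clear.

**Last checks:**
- **Bolt:** the nose measured 72 mm and the knob 106 mm from the stand's origin, against 71 and 105 mm when locked. That puts the bolt at about 38 mm of 39.
- **Tray:** the rim was centred within 1 mm of the stand's origin and square to it. Its height came from the arm's pose at contact, and level was judged only by eye in the pictures.
- **Gripper:** no contact force above the sensor's noise, and it stands clear of everything.
- **Bystanders:** the network put the bottle and rack within 2 pixels of where they started.

**Failed or disagreed:**
- The network missed the beaker in the final check. In the scene picture it stands where it did before.
- The two fixed cameras disagreed by about 10 mm on the lower tray's centre, so I used the wrist camera's measurement instead.

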